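# Seat a keyed lock spindle in its hub and hold it home

## Task

Take the spindle that has a key along its side out of the spindle rack and put its foot into the bore of the lock hub, turn it until the key slips into the keyway, then keep pushing against the spring until its collar lies flat on the hub. Finish still gripping the spindle and holding it pressed home, because the spring lifts it if you let go; leave the plain spindle and the other parts on the bench where they are.

Things in the scene. Friction and masses are not known exactly. Their poses are not given: they have to be found in the camera images.
- spindle: keyed steel spindle, loose, about 300 g, hanging upright by its collar in one of the two rack holes. Origin on its axis at the collar's underside; z up, x towards the key. Shaft below: 24 mm diameter, 55 mm long. Collar 52 mm diameter, 6 mm thick, with a 10 mm wide pointer lug on the key's side, out to 37 mm from the axis
- spindle_head (a point): middle of the keyed spindle's grip head, 22 mm above its origin: a 26 mm square block from 6 to 38 mm above the origin, faces square to the spindle's x and y, to be gripped from above
- key (a point): lower end of the key, on the key's outer face. The key is 6 mm wide, stands out to 18 mm from the axis on the x side, and runs from 4 to 37 mm below the spindle's origin, so the lowest 18 mm of shaft carry no key and enter the bore at any angle
- foot (a point): centre of the keyed spindle's lower end, 55 mm below its origin; the lowest 7 mm taper to 15 mm diameter
- fixture: fixed lock fixture: aluminium base plate 130 mm square, 10 mm thick, origin at its underside centre on the bench. On it, coaxial with its z, stands the steel hub, 68 mm diameter, top 75 mm above the bench. The hub is stiff but turns on its axis at about 0.8 N m. A lobe 16 mm wide sticks out of the hub's side, to 54 mm from the axis, on the keyway's side
- mouth (a point): centre of the bore's mouth in the hub's top face; z up, x as the fixture's. Bore 26.4 mm diameter. One keyway, 8.5 mm wide, out to 20.5 mm from the axis, full height. Its direction is not reported: anywhere within 0.6 rad either side of this x axis; find it by sight or by turning the spindle under a light push. The key slips in within about 0.08 rad
- spring_top (a point): start height of the top of the white sprung plunger inside the bore, 45 mm below the mouth (fixed point on the axis). It yields up to 12 mm: 8 N at first, 12 N when the spindle's foot has pushed it down 10 mm, which is where the collar meets the hub
- rack: the fixed aluminium spindle rack: a bridge 80 x 190 mm, top 75 mm above the bench, origin at its underside centre on the bench; two through holes 40 mm diameter 50 mm either side of the origin along its y, each with one spindle hanging in it by the collar
- plain_spindle: bystander in the other rack hole: the same spindle but with no key and no pointer lug
- stand: fixed slotted aluminium stand, 100 x 124 mm, 30 mm high, holding the three plates
- plate0: bystander: upright steel interlock plate, 85 x 5 x 95 mm, in a slot of the stand; origin at its lower edge
- plate1: bystander: the same, middle slot
- plate2: bystander: the same, third slot
- follower: bystander: matt black cam follower, 34 mm diameter, 34 mm high, standing; origin at its underside
- roller: bystander: blue polymer roller, 36 mm diameter, 22 mm high, on its flat side
- guide: bystander: white nylon guide block 60 x 30 x 22 mm
- hexset: bystander: chrome hex key set holder 75 x 28 mm, 80 mm high with its keys
Things that resemble listed ones, but are neither listed nor needed, are in the scene too. What is shaped like the spindle but blue or red is not meant.

How it is judged (in metres and radians):
On the way, in this order (a step that is already met when the one before it is completed fails the run):
1. the keyed spindle is held in the gripper, lifted clear of the rack (z of foot in the frame of rack above 0.078 m and contact force between the fingers and spindle above 1 N), for 0.1 s.
2. its foot has entered the hub's bore, upright (horizontal distance between foot and mouth below 0.004 m and z of foot in the frame of mouth below -0.008 m and angle between spindle's own z axis and vertical below 0.1 rad), for 0.05 s.
At the end, for the whole second after the job is handed in: the keyed spindle is in the hub with its collar within 2.5 mm of the hub's top face, on the bore's axis within 4 mm, upright within 0.06 rad, still, the fingers on it (over 2 N), and pressed against the spring (over 5 N between spindle and fixture) (z of spindle in the frame of mouth below 0.0025 m and horizontal distance between spindle and mouth below 0.004 m and angle between spindle's own z axis and vertical below 0.06 rad and contact force between spindle and fixture above 5 N and contact force between the fingers and spindle above 2 N and linear speed of spindle below 0.02 m/s); the arm keeps its last pose, push and grip.
It fails at once if the plain spindle or another part on the bench is shifted more than 20 mm (distance of any of plain_spindle, plate0, plate1, plate2, follower, roller, guide, hexset from where it was at the start of the episode above 0.02 m).
It also fails if it takes over 51 s, if anything falls off the work surface, if the arm or the gripper's body presses on something with over 40 N, if the wrist force passes 120 N, or if a joint passes its speed limit or range.

## Robot

A 6-joint arm with a two-finger parallel gripper is mounted at the origin on the work surface. World frame = base frame: x ahead of the robot, y to its left, z up, the work surface at z = 0. Lengths are in mm, angles in rad, forces in N, time in s.
With the tool pointing down it reaches from about 275 to 750 mm from the base axis. Payload 10.2 kg.
Tool frame: the origin (TCP) lies on the front face of the gripper's body, between the roots of the fingers; the fingertips stand 73 mm ahead of it and the grasp point (between the pads) lies 54 mm ahead of it; z points along the fingers, y is the line along which they close (so a half turn about z gives the same grasp; the last joint's range is limited). The gripper opens to 85 mm and grips with 20 to 120 N. Pads are 22 mm wide; open, the fingers measure 114 mm over their backs; the gripper's body (76 mm by 85 mm) begins 54 mm behind the grasp point. The pads swing forward as they close: fully open they stand 13 mm farther back than shut.
Start: joints at [0.913, 0.313, 1.498, -0, 1.331, -0.223], TCP at [221.159, 476.152, 303.894] pointing down, gripper open.
Joint ranges: [-2.94, 2.94], [-0.97, 2.17], [0.19, 2.56], [-1.23, 4.37], [0.02, 3.11], [-2.88, 2.88]. Speed limits (rad/s): [2.39, 2.39, 3.01, 3.14, 3.14, 3.14].

## Interface

Orientations are given as a unit quaternion [w, x, y, z].
In Python, from rig import * gives the robot as it stands.
- The arm moves only by the tool step_arm, never from a script. Its argument "plan" is a list of rows, each an object with "offset": the shift along the tool's x, y, z in cm, a list of three; "rot": the turn, a rotation vector about the tool's x, y, z in degrees, a list of three; "gripper": the finger opening in cm, from 0 to 8.54. In form: [{"offset": [x, y, z], "rot": [wx, wy, wz], "gripper": gripper}, ...]. A call has 1 to 12 rows; each row is the pose to reach, as a shift and turn from the pose commanded when the call began, along the tool's axes at that moment; what a row does not reach only later rows make up. A row lasts 1/10 s, in which the tool goes at most 50 mm and 8.59 degrees, less where a joint would pass 70% of its speed; a pose out of reach is approached as far as the arm can. A call with a gripper value outside its range is refused whole. The fingers move at their own pace and stop on an object; "squeeze" is the grip in N (left out, the last holds). Time passes only in rows, so rows that repeat a pose let the fingers close. It gives the time, the measured TCP pose, the force, the opening and the grip force at its end, in the units of the state.
- sense(): the state, without advancing time (a new reading comes with each control period).
- capture(name): name is "scene" or "top"; returns a dict with "color" (384x512x3 uint8, red, green, blue), "depth" (384x512 float32, mm along the optical axis (not along the pixel's ray), 0 where there is no reading), "vertical_fov" (degrees; the focal length in pixels is half the picture's height over the tangent of half this angle, whatever the lens; pixels are square), "cx", "cy" (the principal point, pixels), "k1" (the pictures are not rectified: a ray, as slopes to the right and down, at radius r is drawn at 1 + k1 r^2 times it, then the intrinsics apply), "rvec" (rotation vector, rad) and "tvec" (3), from world to camera coordinates, as OpenCV has them. Camera axes: x right, y down, z forward; pixel columns grow to the right and rows downward; lengths in mm; the calibration is good to about 2 mm. A picture is of the moment at which its call begins.
- finish_job(): hands the job in; it is judged then, once.
The state is a dict: "time_s": time; "joints": joint angles; "dq": joint speeds; "tau": joint torques, N m; "eef_pos": TCP position; "ee_rot": TCP orientation; "force": force on the tool from outside, world axes, zero at the start; "wrist_torque": the same for the moment, N m; "grip_width": opening from 0.0 (shut) to 1.0 (fully open); "grip_force": force on a finger pad.
Only numpy, scipy, OpenCV 4.12 (cv2) and the standard library are available. Lean on these libraries where they do the work, as an engineer would, in place of code of your own. Each camera call takes 0.05 s, during which the arm holds its last target. There are 200 camera calls.

## Working session

There is one attempt and no reset: what is moved stays moved. The work goes in short steps, Python scripts to look and compute and a tool call to move; the robot and the scene stay as the last step left them, time stands still between calls to the robot, and variables do not carry over. Pictures are saved under pics/ and viewed, at most 10 in all, crops included, and the job is handed in when it is done.

Besides the shell and the picture viewer there is one more tool, called after "Call:" as a command line: name --argument value ..., lists and objects as JSON in quotes. step_arm: Moves the arm, as the interface text tells. Its arguments: {"type":"object","properties":{"plan":{"type":"array"},"squeeze":{"type":"number"}},"required":["plan"]}

```bash
mkdir -p pics
cat > h.py <<'E'
from rig import *
import numpy as np, cv2
def cam(name):
    c=capture(name); H=c["color"].shape[0]
    c["f"]=H/2/np.tan(np.radians(c["vertical_fov"])/2)
    c["R"]=cv2.Rodrigues(np.array(c["rvec"],float))[0]; c["t"]=np.array(c["tvec"],float).ravel()
    return c
def ray(c,u,v):
    d=np.array([(u-c["cx"])/c["f"],(v-c["cy"])/c["f"]]); s=d.copy()
    for _ in range(20): s=d/(1+c["k1"]*(s@s))
    return -c["R"].T@c["t"], c["R"].T@np.array([s[0],s[1],1])
def onz(c,u,v,z):
    o,d=ray(c,u,v); return o+d*(z-o[2])/d[2]
def dep(c,u,v):
    o,d=ray(c,u,v); return o+d*float(c["depth"][int(round(v)),int(round(u))])
def proj(c,p):
    q=c["R"]@np.array(p,float)+c["t"]; s=q[:2]/q[2]; s=s*(1+c["k1"]*(s@s)); return s*c["f"]+[c["cx"],c["cy"]]
E
python3 - <<'E'
from h import *
import pickle
for n in("scene","top"):
    c=cam(n); pickle.dump(c,open(n+".pkl","wb"))
    cv2.imwrite(f"pics/{n}0.png",cv2.resize(c["color"][...,::-1],(800,600),interpolation=cv2.INTER_CUBIC))
    print(n,c["f"],c["cx"],c["cy"],c["k1"],-c["R"].T@c["t"],c["R"][2])
print(sense())
E
```

```text
scene 482.9039327903784 255.99440984388886 192.3850359094994 -0.16514269208638188 [1213.06725839 -181.32775652  912.00090142] [-0.59645967  0.16469163 -0.7855651 ]
top 359.41622914670984 258.50693022186863 190.6217954129679 0.018308900796257653 [425.2836572    1.03823377 906.59137683] [ 0.19240716  0.00262391 -0.98131167]
{'time_s': 0.1, 'joints': array([ 9.12584649e-01,  3.13442278e-01,  1.49833980e+00, -2.01057599e-05,
        1.33098976e+00, -2.23407129e-01]), 'dq': array([ 0.00029027, -0.00321131, -0.00174408, -0.00082854,  0.00195303,
        0.00014492]), 'tau': array([ 4.02965583e-03, -4.12896287e+01, -2.60142303e+01, -2.99114333e-05,
        3.03084315e-03,  9.09175412e-06]), 'eef_pos': array([221.08037458, 476.03212898, 303.37559228]), 'ee_rot': array([-2.42731054e-04,  2.15691401e-01,  9.76461403e-01, -5.37395382e-04]), 'force': array([ 0.07664231,  0.4986986 , -0.00618562]), 'wrist_torque': array([ 0.01580297, -0.0568908 ,  0.00611398]), 'grip_force': 0.0, 'grip_width': 1.0032350815318725}
```

View pics/top0.png

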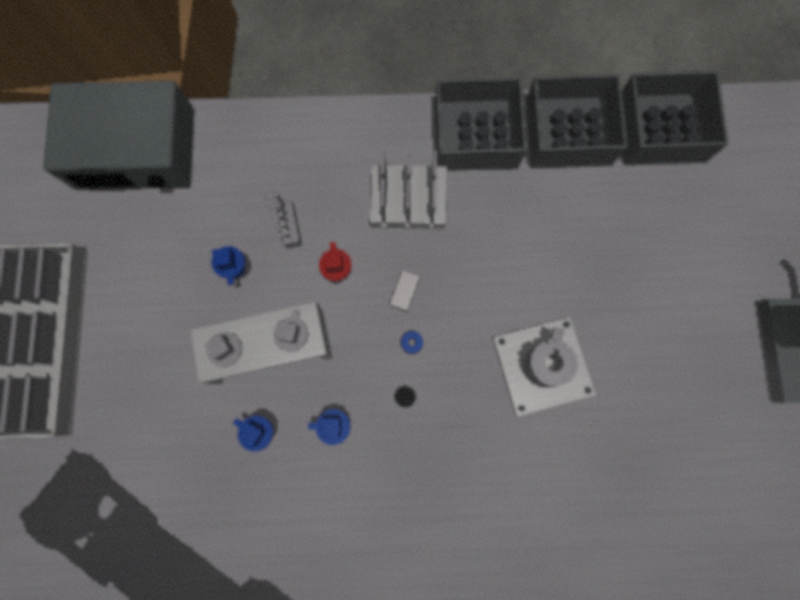

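View pics/scene0.png

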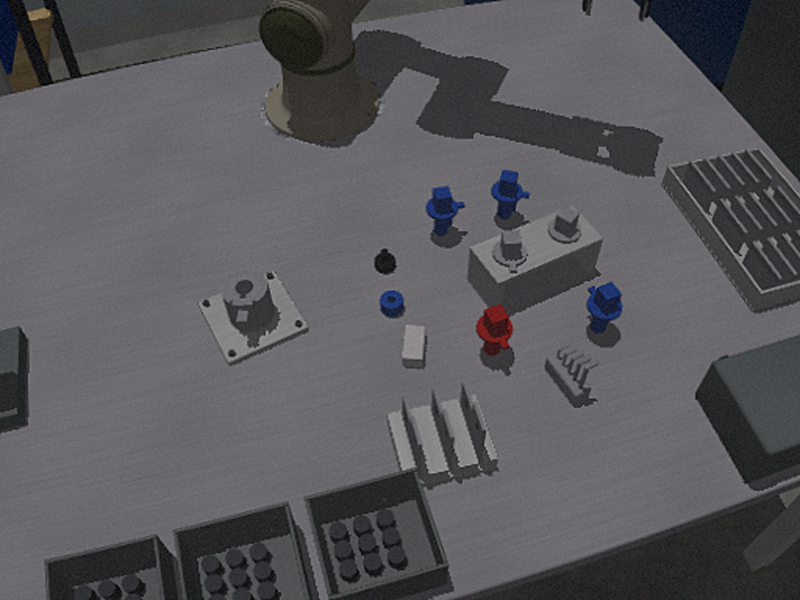

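Top view (800x600 scaled): candidates are the blue look-alikes at (228,262), (255,430) and (332,427), the red one at (335,263), the steel spindle without a lug at (223,348), and the steel spindle with a lug at (291,333). I choose (291,333), which is (511,245) in the scene view. The hub is at (553,360). Next is a close crop to check the choice.

Run:
```python
from h import *
import pickle
T=pickle.load(open("top.pkl","rb"));S=pickle.load(open("scene.pkl","rb"))
def crop(c,u,v,w=28):
    u=int(u/1.5625);v=int(v/1.5625)
    i=c["color"][v-w:v+w,u-w:u+w,::-1].astype(float); i=np.clip((i-i.min())*255/(np.percentile(i,99.5)-i.min()),0,255).astype(np.uint8)
    return cv2.resize(i,(390,290) if 0 else (300,300),interpolation=cv2.INTER_NEAREST),(u-w,v-w)
A=[crop(T,280,335),crop(T,548,360),crop(S,515,250,28),crop(S,250,305,28)]
print([a[1] for a in A])
cv2.imwrite("pics/c1.png",np.vstack([np.hstack([A[0][0],A[1][0]]),np.hstack([A[2][0],A[3][0]])]))
```

```text
[(151, 186), (322, 202), (301, 132), (132, 167)]
```

View pics/c1.png

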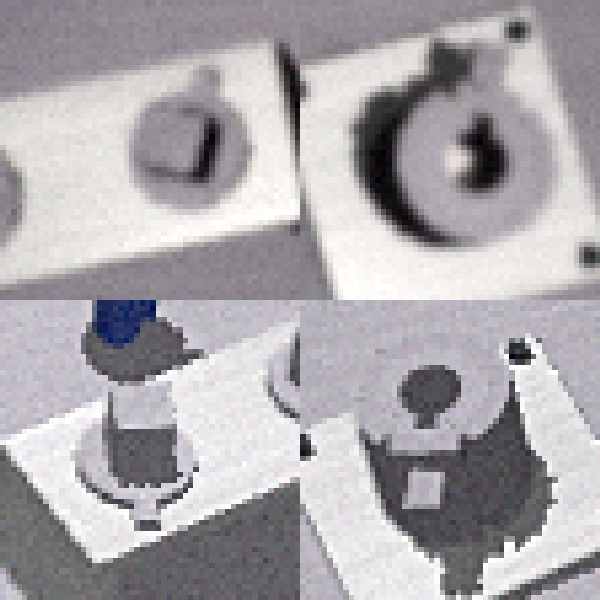

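The crop confirms it: the right-hand spindle has a pointer lug at crop (208,78) on the collar and a square head, and the left one has no lug. In the hub crop the keyway notch (487,120) and the lobe (485,65) point the same way. Next I measure positions.

```bash
cat > m.py <<'E'
from h import *
import pickle
from scipy.optimize import least_squares
def cloud(c):
    H,W=c["depth"].shape; u,v=np.meshgrid(np.arange(W),np.arange(H))
    d=np.stack([(u-c["cx"])/c["f"],(v-c["cy"])/c["f"]],-1); s=d.copy()
    for _ in range(20): s=d/(1+c["k1"]*(s**2).sum(-1,keepdims=True))
    z=c["depth"][...,None]; P=np.concatenate([s*z,z],-1)
    P=(P-c["t"])@c["R"]; P[c["depth"]==0]=1e6; return P
def near(P,xy,r): return P[np.hypot(P[...,0]-xy[0],P[...,1]-xy[1])<r]
def circ(p,r):
    return least_squares(lambda q:np.hypot(p[:,0]-q[0],p[:,1]-q[1])-r,p.mean(0)[:2],loss="soft_l1",f_scale=1).x
E
python3 - <<'E'
from m import *
for n in("top","scene"):
    c=pickle.load(open(n+".pkl","rb")); P=cloud(c)
    k=[151+190/5.357,186+148/5.357] if n=="top" else [327,165]
    h=[322+178/5.357,202+158/5.357] if n=="top" else [157,184]
    s0=onz(c,*k,81); h0=onz(c,*h,75); print(n,s0,h0)
    p=near(P,s0,60); print("hist spindle",np.histogram(p[:,2],np.arange(60,125,4))[0])
    for lo,hi in((108,118),(77.5,86)):
        q=p[(p[:,2]>lo)&(p[:,2]<hi)]; q=q[np.hypot(*(q[:,:2]-s0[:2]).T)<45]
        if len(q)>5: print(lo,len(q),q.mean(0),cv2.minAreaRect(q[:,:2].astype(np.float32)))
    p=near(P,h0,70); print("hist hub",np.histogram(p[:,2],np.arange(0,90,5))[0])
    q=p[(p[:,2]>70)&(p[:,2]<80)]; print(len(q),q.mean(0),cv2.minEnclosingCircle(q[:,:2].astype(np.float32)))
    q=p[(p[:,2]>3)&(p[:,2]<16)]; print("plate",cv2.minAreaRect(q[:,:2].astype(np.float32)))
E
```

```text
top [537.69650099 171.32097532  81.        ] [ 486.31587701 -216.33595903   75.        ]
hist spindle [  9  10 118 865 196  94   5   7   4   6   6   8  78  59   0   0]
108 137 [538.83323386 173.64876477 111.74660471] ((539.0040283203125, 173.7022247314453), (26.123138427734375, 26.146421432495117), 75.42463684082031)
77.5 220 [539.52227478 169.99121885  79.93949145] ((544.8280639648438, 172.3076171875), (58.96078109741211, 59.87588119506836), 34.19055938720703)
hist hub [  36 1226  258   12   16   46   23   28   16   22   20   19   71   46
  507   66    0]
573 [ 485.40828846 -214.3033178    73.35851783] ((487.0727844238281, -214.29000854492188), 34.91861343383789)
plate ((488.3359069824219, -214.2129364013672), (133.18804931640625, 129.8443145751953), 13.286154747009277)
scene [552.66395915 171.51874875  81.        ] [ 489.36835281 -213.22752875   75.        ]
hist spindle [ 24  49  55 401 325 139  26  17  17  18  14  16  29  86   3   0]
108 118 [541.48268196 172.76282471 113.01346651] ((540.81396484375, 172.98638916015625), (26.378528594970703, 28.88637351989746), 77.84227752685547)
77.5 250 [551.27990558 168.48749445  80.8552942 ] ((554.639892578125, 170.95201110839844), (78.1495132446289, 80.81915283203125), 45.324520111083984)
hist hub [ 73 546 697  41  41  32  29  32  33  43  42  61  84  91 229 275   1]
504 [ 488.62917751 -214.80591434   75.00739481] ((487.44879150390625, -216.33416748046875), 36.243446350097656)
plate ((494.9873962402344, -213.45684814453125), (124.31553649902344, 136.15438842773438), 2.9750754833221436)
```

Run:
```python
from m import *
T=pickle.load(open("top.pkl","rb"));S=pickle.load(open("scene.pkl","rb"))
k=5.357
L=onz(T,151+208/k,186+76/k,81)[:2]; C=np.array([539,173.5]); print("lug T",L,np.degrees(np.arctan2(*(L-C)[::-1])))
L=onz(S,301+148/k,132+(508-300)/k,81)[:2]; print("lug S",L,np.degrees(np.arctan2(*(L-[541,173])[::-1])))
H=np.array([487.1,-214.3])
for z in(75,):
  for uv in((187,120),):
    K=onz(T,322+uv[0]/k,202+uv[1]/k,z)[:2]; print("key T",K,np.degrees(np.arctan2(*(K-H)[::-1])))
K=onz(S,132+125/k,167+122/k,75)[:2]; print("key S",K,np.degrees(np.arctan2(*(K-[487.4,-215.5])[::-1])))
B=onz(T,322+180/k,202+160/k,75);print("bore T",B, onz(S,132+130/k,167+88/k,75))
for c,n in((T,"T"),(S,"S")):
    P=cloud(c); H0=[487.3,-214.8]
    p=near(P,H0,56); p=p[(np.hypot(*(p[:,:2]-H0).T)>38)&(p[:,2]>17)]
    a=np.degrees(np.arctan2(p[:,1]+214.8,p[:,0]-487.3)); q=p[abs(a)<60]
    print(n,"lobe",np.median(a[abs(a)<60]),len(q),np.histogram(a,np.arange(-180,181,15))[0],q[:,2].max() if len(q) else 0)
# tool
from scipy.spatial.transform import Rotation as R
s=sense();w=s["ee_rot"];print(R.from_quat([*w[1:],w[0]]).as_matrix().round(3),s["eef_pos"])
```

```text
lug T [569.01832614 163.86634563] -17.79277424753735
lug S [570.22385808 168.53657141] -8.683811251341053
key T [ 502.48768377 -221.48836227] -25.039647545921124
key S [ 504.89999914 -219.49801013] -12.868810561642967
bore T [ 485.44016592 -217.12134902   75.        ] [ 487.20589047 -214.57812182   75.        ]
T lobe -13.435404058595044 47 [ 0  0  0  0  0  0  0  0  0  0 19 28  0  0  0  0  0  0  0  0  0  0  0  0] 65.81903507260841
S lobe -15.04470525577396 73 [ 0  0  0  0  0  0  0  0  0  1 36 35  1  0  0  0  0  0  0  0  0  0  0  0] 68.22750851955946
[[-0.907  0.421 -0.001]
 [ 0.421  0.907 -0.001]
 [ 0.    -0.001 -1.   ]] [221.08037458 476.03212898 303.37559228]
```

Call:
step_arm --plan '[{"offset":[-2,-0.7,0.3],"rot":[0,0,-1],"gripper":8.5},{"offset":[-6,-2,1],"rot":[0,0,-2],"gripper":8.5},{"offset":[-10,-3.4,1.5],"rot":[0,0,-3],"gripper":8.5},{"offset":[-14,-4.7,2.1],"rot":[0,0,-4],"gripper":8.5},{"offset":[-18,-6.1,2.7],"rot":[0,0,-5],"gripper":8.5},{"offset":[-22,-7.4,3.3],"rot":[0,0,-6],"gripper":8.5},{"offset":[-26,-8.8,3.9],"rot":[0,0,-7],"gripper":8.5},{"offset":[-30,-10.1,4.5],"rot":[0,0,-8],"gripper":8.5},{"offset":[-34,-11.4,5.1],"rot":[0,0,-9],"gripper":8.5},{"offset":[-38,-12.8,5.7],"rot":[0,0,-10],"gripper":8.5},{"offset":[-41.7,-14,6.3],"rot":[0,0,-10.5],"gripper":8.5},{"offset":[-41.7,-14,6.3],"rot":[0,0,-10.5],"gripper":8.5}]'

```text
time_s: 1.3
eef_pos: [542.5, 170.3, 239.3]
ee_rot: [-0.001, 0.127, 0.992, -0.0]
force: [-0.6, -0.2, -0.0]
grip_width: 0.992
grip_force: 0.0
```

Call:
step_arm --plan '[{"offset":[0,0,0],"rot":[0,0,0],"gripper":8.5},{"offset":[0,0,0],"rot":[0,0,0],"gripper":8.5},{"offset":[0,0,0],"rot":[0,0,0],"gripper":8.5}]'

```text
time_s: 1.6
eef_pos: [539.7, 174.5, 241.2]
ee_rot: [0.0, 0.125, 0.992, 0.0]
force: [-0.6, -0.6, 0.6]
grip_width: 1.001
grip_force: 0.0
```

```bash
cat > pose.py <<'E'
from m import *
from scipy.spatial.transform import Rotation as R
def st():
    s=sense();w=s["ee_rot"];M=R.from_quat([*w[1:],w[0]]).as_matrix()
    print("t",s["time_s"],"pos",s["eef_pos"].round(1),"F",s["force"].round(1),"Tq",s["wrist_torque"].round(2),"gw",round(s["grip_width"],3),"gf",round(s["grip_force"],1)); print(M.round(3)); return s,M
def go(x,y,z): 
    s,M=st(); print("tool offset mm",(M.T@(np.array([x,y,z])-s["eef_pos"])).round(1), "y dir deg",np.degrees(np.arctan2(M[1,1],M[0,1])))
E
python3 -c "
from pose import *
go(539.9,173.3,157)"
```

```text
t 1.6 pos [539.7 174.5 241.2] F [-0.6 -0.6  0.6] Tq [-0.   -0.05  0.02] gw 1.001 gf 0.0
[[-0.969  0.247  0.   ]
 [ 0.247  0.969  0.   ]
 [-0.     0.    -1.   ]]
tool offset mm [-0.4 -1.1 84.2] y dir deg 75.67092291500259
```

Call:
step_arm --plan '[{"offset":[0,-0.1,2],"rot":[0,0,0],"gripper":8.5},{"offset":[0,-0.1,4],"rot":[0,0,0],"gripper":8.5},{"offset":[0,-0.1,6],"rot":[0,0,0],"gripper":8.5},{"offset":[0,-0.1,7.2],"rot":[0,0,0],"gripper":8.5},{"offset":[0,-0.1,8],"rot":[0,0,0],"gripper":8.5},{"offset":[0,-0.1,8.4],"rot":[0,0,0],"gripper":8.5},{"offset":[0,-0.1,8.4],"rot":[0,0,0],"gripper":5},{"offset":[0,-0.1,8.4],"rot":[0,0,0],"gripper":3.5},{"offset":[0,-0.1,8.4],"rot":[0,0,0],"gripper":2},{"offset":[0,-0.1,8.4],"rot":[0,0,0],"gripper":1},{"offset":[0,-0.1,8.4],"rot":[0,0,0],"gripper":1},{"offset":[0,-0.1,8.4],"rot":[0,0,0],"gripper":1}]' --squeeze 60

```text
time_s: 2.8
eef_pos: [540.4, 172.6, 157.5]
ee_rot: [0.001, 0.125, 0.992, 0.0]
force: [-0.1, 0.3, 5.4]
grip_width: 0.293
grip_force: 59.9
```

Call:
step_arm --plan '[{"offset":[0,0,0],"rot":[0,0,0],"gripper":1},{"offset":[0,0,0],"rot":[0,0,0],"gripper":1},{"offset":[0,0,0],"rot":[0,0,0],"gripper":1},{"offset":[0,0,0],"rot":[0,0,0],"gripper":1}]'

```text
time_s: 3.2
eef_pos: [540.4, 172.6, 157.5]
ee_rot: [0.001, 0.125, 0.992, 0.0]
force: [-1.0, 0.8, 5.7]
grip_width: 0.293
grip_force: 59.9
```

Call:
step_arm --plan '[{"offset":[0,0,-0.5],"rot":[0,0,0],"gripper":1},{"offset":[0,0,-1.5],"rot":[0,0,0],"gripper":1},{"offset":[0,0,-3],"rot":[0,0,0],"gripper":1},{"offset":[0,0,-4.5],"rot":[0,0,0],"gripper":1},{"offset":[0,0,-6],"rot":[0,0,0],"gripper":1},{"offset":[0,0,-7.5],"rot":[0,0,0],"gripper":1},{"offset":[0,0,-8.5],"rot":[0,0,0],"gripper":1},{"offset":[0,0,-9],"rot":[0,0,0],"gripper":1},{"offset":[0,0,-9],"rot":[0,0,0],"gripper":1},{"offset":[0,0,-9],"rot":[0,0,0],"gripper":1},{"offset":[0,0,-9],"rot":[0,0,0],"gripper":1}]' --squeeze 100

```text
time_s: 4.3
eef_pos: [539.9, 172.5, 246.2]
ee_rot: [-0.001, 0.125, 0.992, -0.0]
force: [0.8, 0.6, -3.4]
grip_width: 0.284
grip_force: 98.1
```

Run:
```python
from pose import *
go(487.3,-214.6,247.5)
for n in("scene","top"):
    c=cam(n); pickle.dump(c,open(n+"1.pkl","wb"))
    u,v=proj(c,[540.4,172.6,150]).astype(int); w=40
    i=c["color"][v-w:v+w,u-w:u+w,::-1]
    cv2.imwrite(f"pics/{n}1.png",cv2.resize(cv2.convertScaleAbs(i,alpha=1.5),(400,400),interpolation=cv2.INTER_CUBIC)); print(n,u-w,v-w)
cv2.imwrite("pics/g1.png",np.hstack([cv2.imread("pics/scene1.png"),cv2.imread("pics/top1.png")]))
```

```text
t 4.3 pos [539.9 172.5 246.2] F [ 0.8  0.6 -3.4] Tq [ 0.    0.01 -0.04] gw 0.284 gf 98.1
[[-0.969  0.249 -0.001]
 [ 0.249  0.969 -0.   ]
 [ 0.001 -0.    -1.   ]]
tool offset mm [ -45.4 -388.    -1.2] y dir deg 75.58556601162121
scene 288 100
top 139 168
```

View pics/g1.png

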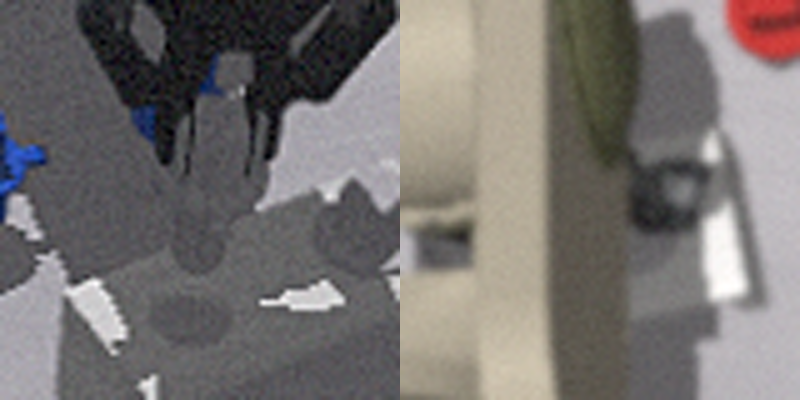

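The spindle is held and clear of the rack. Next I carry it over the hub.

Call:
step_arm --plan '[{"offset":[-0.2,-1.5,0],"rot":[0,0,0],"gripper":1},{"offset":[-0.6,-5,0],"rot":[0,0,0],"gripper":1},{"offset":[-1,-9,0],"rot":[0,0,0],"gripper":1},{"offset":[-1.5,-13,0],"rot":[0,0,0],"gripper":1},{"offset":[-2,-17,0],"rot":[0,0,0],"gripper":1},{"offset":[-2.5,-21,0],"rot":[0,0,0],"gripper":1},{"offset":[-3,-25,0],"rot":[0,0,0],"gripper":1},{"offset":[-3.5,-29,0],"rot":[0,0,0],"gripper":1},{"offset":[-4,-33,0],"rot":[0,0,0],"gripper":1},{"offset":[-4.4,-36.5,0],"rot":[0,0,0],"gripper":1},{"offset":[-4.6,-38.3,0],"rot":[0,0,0],"gripper":1},{"offset":[-4.6,-38.8,0],"rot":[0,0,0],"gripper":1}]'

```text
time_s: 5.6
eef_pos: [487.2, -216.9, 246.7]
ee_rot: [-0.0, 0.127, 0.992, -0.0]
force: [0.5, 0.3, -2.2]
grip_width: 0.289
grip_force: 98.6
```

Call:
step_arm --plan '[{"offset":[0,0,0],"rot":[0,0,0],"gripper":1},{"offset":[0,0,0],"rot":[0,0,0],"gripper":1},{"offset":[0,0,0],"rot":[0,0,0],"gripper":1},{"offset":[0,0,0],"rot":[0,0,0],"gripper":1}]'

```text
time_s: 6.0
eef_pos: [488.3, -213.9, 247.0]
ee_rot: [-0.0, 0.125, 0.992, 0.0]
force: [0.9, -0.2, -2.7]
grip_width: 0.286
grip_force: 98.6
```

Run:
```python
from pose import *
go(487.9,-215,216)
for n in("scene","top"):
    c=cam(n); pickle.dump(c,open(n+"2.pkl","wb"))
    u,v=proj(c,[487,-215,130]).astype(int); w=40
    i=c["color"][v-w:v+w,u-w:u+w,::-1]
    cv2.imwrite(f"pics/{n}2.png",cv2.resize(cv2.convertScaleAbs(i,alpha=1.6),(400,400),interpolation=cv2.INTER_CUBIC)); print(n,u-w,v-w)
cv2.imwrite("pics/g2.png",np.hstack([cv2.imread("pics/scene2.png"),cv2.imread("pics/top2.png")]))
```

```text
t 6.0 pos [ 488.3 -213.9  247. ] F [ 0.9 -0.2 -2.7] Tq [-0.    0.    0.03] gw 0.286 gf 98.6
[[-0.969  0.248  0.   ]
 [ 0.248  0.969  0.   ]
 [ 0.     0.    -1.   ]]
tool offset mm [ 0.1 -1.1 31. ] y dir deg 75.65433142944252
scene 111 127
top 321 189
```

View pics/g2.png

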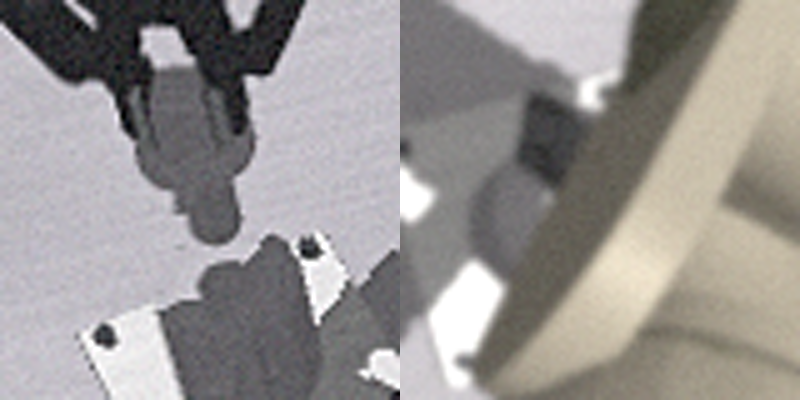

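The spindle hangs over the hub: foot at crop (215,240), key bump at (180,205), hub below at (240,270). I'll check the observed points against projected ones for tilt, yaw and offset.

Run:
```python
from pose import *
c=pickle.load(open("scene2.pkl","rb"))
oz=247-82.5; p0=np.array([488.3,-213.9,oz])
a=np.radians(-14.4)
def pt(ang,r,z): return p0+[r*np.cos(a+ang),r*np.sin(a+ang),z]
for n,p in dict(foot=pt(0,0,-55),key=pt(0,18,-37),keytop=pt(0,18,-4),lug=pt(0,37,0),lug180=pt(np.pi,37,0),lugm90=pt(-np.pi/2,37,0),key_m45=pt(-np.pi/4,18,-37),headtop=pt(0,0,38),mouth=[487.6,-214.6,75]).items():
    print(n,((proj(c,p)-[111,127])*5).round())
P=cloud(c); q=near(P,p0,60)
for lo,hi in((112,126),(126,140),(140,160)):
    s=q[(q[:,2]>lo)&(q[:,2]<hi)]; s=s[np.hypot(*(s[:,:2]-p0[:2]).T)<25]; print(lo,len(s),s.mean(0).round(1),s[:,1].min().round(1),s[:,1].max().round(1), "circ" ,circ(s[s[:,2]<hi],12).round(1))
s=q[(q[:,2]>70)&(q[:,2]<80)];print(len(s),s.mean(0))
```

```text
foot [215. 234.]
key [203. 239.]
keytop [189. 188.]
lug [183. 216.]
lug180 [201.  87.]
lugm90 [106. 153.]
key_m45 [176. 231.]
headtop [176.  88.]
mouth [226. 283.]
112 23 [ 495.7 -212.5  120.4] -224.6 -203.0 circ [ 486.1 -213.4]
126 43 [ 498.7 -211.6  132.5] -224.0 -201.6 circ [ 490.3 -215.8]
140 30 [ 499.7 -211.2  145.2] -219.2 -202.0 circ [ 507.4 -204. ]
483 [ 490.38727047 -214.81107444   74.93444681]
```

Predicted lug tip (183,216) and foot (215,234) match the picture. Lowering into the bore.

Call:
step_arm --plan '[{"offset":[0,-0.1,1],"rot":[0,0,0],"gripper":1},{"offset":[0,-0.1,2],"rot":[0,0,0],"gripper":1},{"offset":[0,-0.1,2.8],"rot":[0,0,0],"gripper":1},{"offset":[0,-0.1,3.2],"rot":[0,0,0],"gripper":1},{"offset":[0,-0.1,3.5],"rot":[0,0,0],"gripper":1},{"offset":[0,-0.1,3.8],"rot":[0,0,0],"gripper":1},{"offset":[0,-0.1,4.0],"rot":[0,0,0],"gripper":1},{"offset":[0,-0.1,4.0],"rot":[0,0,0],"gripper":1},{"offset":[0,-0.1,4.0],"rot":[0,0,0],"gripper":1}]'

```text
time_s: 7.0
eef_pos: [487.9, -215.7, 207.1]
ee_rot: [0.0, 0.125, 0.992, -0.0]
force: [-0.2, -0.2, -3.2]
grip_width: 0.29
grip_force: 98.6
```

```bash
python3 -c "
from pose import *
go(487.9,-215,200)"
```

```text
t 7.0 pos [ 487.9 -215.7  207.1] F [-0.2 -0.2 -3.2] Tq [ 0.02 -0.01 -0.02] gw 0.29 gf 98.6
[[-0.969  0.249  0.   ]
 [ 0.249  0.969 -0.   ]
 [-0.    -0.    -1.   ]]
tool offset mm [0.2 0.7 7.1] y dir deg 75.58751760144982
```

No contact, and the foot is about 5 mm into the mouth. Going on to just above the key's entry.

Call:
step_arm --plan '[{"offset":[0,0.05,0.2],"rot":[0,0,0],"gripper":1},{"offset":[0,0.05,0.4],"rot":[0,0,0],"gripper":1},{"offset":[0,0.05,0.6],"rot":[0,0,0],"gripper":1},{"offset":[0,0.05,0.8],"rot":[0,0,0],"gripper":1},{"offset":[0,0.05,0.8],"rot":[0,0,0],"gripper":1},{"offset":[0,0.05,0.8],"rot":[0,0,0],"gripper":1}]'

```text
time_s: 7.6
eef_pos: [488.0, -215.2, 198.8]
ee_rot: [-0.0, 0.125, 0.992, -0.0]
force: [-0.8, -1.4, -3.1]
grip_width: 0.289
grip_force: 98.5
```

```bash
python3 -c "
from pose import *
go(487.9,-215,192)"
```

```text
t 7.6 pos [ 488.  -215.2  198.8] F [-0.8 -1.4 -3.1] Tq [-0.24  0.03 -0.02] gw 0.289 gf 98.5
[[-0.969  0.249 -0.   ]
 [ 0.249  0.969 -0.   ]
 [ 0.    -0.    -1.   ]]
tool offset mm [0.1 0.2 6.8] y dir deg 75.58722419666006
```

Call:
step_arm --plan '[{"offset":[0,-0.05,0.1],"rot":[0,0,0],"gripper":1},{"offset":[0,-0.05,0.2],"rot":[0,0,0],"gripper":1},{"offset":[0,-0.05,0.3],"rot":[0,0,0],"gripper":1},{"offset":[0,-0.05,0.4],"rot":[0,0,0],"gripper":1},{"offset":[0,-0.05,0.5],"rot":[0,0,0],"gripper":1},{"offset":[0,-0.05,0.5],"rot":[0,0,0],"gripper":1},{"offset":[0,-0.05,0.5],"rot":[0,0,0],"gripper":1}]'

```text
time_s: 8.3
eef_pos: [487.9, -215.6, 193.9]
ee_rot: [-0.0, 0.125, 0.992, 0.0]
force: [-0.2, 0.2, -3.3]
grip_width: 0.286
grip_force: 98.5
```

```bash
python3 -c "
from pose import *
go(487.9,-215,190)"
```

```text
t 8.3 pos [ 487.9 -215.6  193.9] F [-0.2  0.2 -3.3] Tq [0.01 0.   0.01] gw 0.286 gf 98.5
[[-0.969  0.249 -0.   ]
 [ 0.249  0.969  0.   ]
 [ 0.     0.    -1.   ]]
tool offset mm [0.1 0.6 3.9] y dir deg 75.58519569307529
```

Still no contact. Down 5 mm more, slowly.

Call:
step_arm --plan '[{"offset":[0,0,0.1],"rot":[0,0,0],"gripper":1},{"offset":[0,0,0.2],"rot":[0,0,0],"gripper":1},{"offset":[0,0,0.3],"rot":[0,0,0],"gripper":1},{"offset":[0,0,0.4],"rot":[0,0,0],"gripper":1},{"offset":[0,0,0.5],"rot":[0,0,0],"gripper":1},{"offset":[0,0,0.5],"rot":[0,0,0],"gripper":1},{"offset":[0,0,0.5],"rot":[0,0,0],"gripper":1}]'

```text
time_s: 9.0
eef_pos: [487.9, -215.7, 188.9]
ee_rot: [-0.0, 0.125, 0.992, 0.0]
force: [0.1, 0.4, -2.6]
grip_width: 0.284
grip_force: 98.5
```

```bash
python3 -c "
from pose import *
go(487.9,-215,180)"
```

```text
t 9.0 pos [ 487.9 -215.7  188.9] F [ 0.1  0.4 -2.6] Tq [0.02 0.05 0.01] gw 0.284 gf 98.5
[[-0.969  0.249 -0.   ]
 [ 0.249  0.969  0.   ]
 [ 0.     0.    -1.   ]]
tool offset mm [0.1 0.6 8.9] y dir deg 75.5862600104528
```

The key is in the keyway. Continuing down to just above the spring.

Call:
step_arm --plan '[{"offset":[0,0,0.2],"rot":[0,0,0],"gripper":1},{"offset":[0,0,0.4],"rot":[0,0,0],"gripper":1},{"offset":[0,0,0.6],"rot":[0,0,0],"gripper":1},{"offset":[0,0,0.8],"rot":[0,0,0],"gripper":1},{"offset":[0,0,1.0],"rot":[0,0,0],"gripper":1},{"offset":[0,0,1.2],"rot":[0,0,0],"gripper":1},{"offset":[0,0,1.4],"rot":[0,0,0],"gripper":1},{"offset":[0,0,1.6],"rot":[0,0,0],"gripper":1},{"offset":[0,0,1.8],"rot":[0,0,0],"gripper":1},{"offset":[0,0,1.8],"rot":[0,0,0],"gripper":1},{"offset":[0,0,1.8],"rot":[0,0,0],"gripper":1}]'

```text
time_s: 10.1
eef_pos: [487.9, -215.7, 170.9]
ee_rot: [-0.0, 0.125, 0.992, 0.0]
force: [-0.1, 0.2, -2.4]
grip_width: 0.284
grip_force: 98.5
```

```bash
python3 -c "
from pose import *
go(487.9,-215.6,157.5)"
```

```text
t 10.1 pos [ 487.9 -215.7  170.9] F [-0.1  0.2 -2.4] Tq [-0.    0.01  0.01] gw 0.284 gf 98.5
[[-0.969  0.249 -0.   ]
 [ 0.249  0.969  0.   ]
 [ 0.     0.    -1.   ]]
tool offset mm [-0.   0.1 13.4] y dir deg 75.58796697886066
```

Call:
step_arm --plan '[{"offset":[0,0,0.2],"rot":[0,0,0],"gripper":1},{"offset":[0,0,0.4],"rot":[0,0,0],"gripper":1},{"offset":[0,0,0.6],"rot":[0,0,0],"gripper":1},{"offset":[0,0,0.8],"rot":[0,0,0],"gripper":1},{"offset":[0,0,1.0],"rot":[0,0,0],"gripper":1},{"offset":[0,0,1.1],"rot":[0,0,0],"gripper":1},{"offset":[0,0,1.2],"rot":[0,0,0],"gripper":1},{"offset":[0,0,1.2],"rot":[0,0,0],"gripper":1},{"offset":[0,0,1.2],"rot":[0,0,0],"gripper":1}]' --squeeze 115

```text
time_s: 11.0
eef_pos: [488.1, -215.7, 159.8]
ee_rot: [0.0, 0.125, 0.992, -0.0]
force: [-1.9, 1.5, 7.1]
grip_width: 0.283
grip_force: 116.2
```

```bash
python3 -c "
from pose import *
go(487.9,-215.6,157.5)"
```

```text
t 11.0 pos [ 488.1 -215.7  159.8] F [-1.9  1.5  7.1] Tq [0.38 0.48 0.  ] gw 0.283 gf 116.2
[[-0.969  0.249  0.001]
 [ 0.249  0.969 -0.001]
 [-0.001 -0.    -1.   ]]
tool offset mm [0.2 0.1 2.3] y dir deg 75.59114377708129
```

Call:
step_arm --plan '[{"offset":[0,0,0.05],"rot":[0,0,0],"gripper":1},{"offset":[0,0,0.1],"rot":[0,0,0],"gripper":1},{"offset":[0,0,0.15],"rot":[0,0,0],"gripper":1},{"offset":[0,0,0.2],"rot":[0,0,0],"gripper":1},{"offset":[0,0,0.2],"rot":[0,0,0],"gripper":1},{"offset":[0,0,0.2],"rot":[0,0,0],"gripper":1}]'

```text
time_s: 11.6
eef_pos: [488.1, -215.7, 157.9]
ee_rot: [0.001, 0.125, 0.992, -0.0]
force: [-2.1, 1.8, 9.1]
grip_width: 0.282
grip_force: 116.3
```

Call:
step_arm --plan '[{"offset":[0,0,0.05],"rot":[0,0,0],"gripper":1},{"offset":[0,0,0.1],"rot":[0,0,0],"gripper":1},{"offset":[0,0,0.1],"rot":[0,0,0],"gripper":1},{"offset":[0,0,0.1],"rot":[0,0,0],"gripper":1}]'

```text
time_s: 12.0
eef_pos: [488.2, -215.8, 157.7]
ee_rot: [0.001, 0.125, 0.992, -0.0]
force: [-4.9, 3.1, 16.7]
grip_width: 0.283
grip_force: 117.5
```

```bash
python3 -c "
from pose import *
go(487.9,-215.6,157.5)"
```

```text
t 12.0 pos [ 488.2 -215.8  157.7] F [-4.9  3.1 16.7] Tq [0.74 1.01 0.07] gw 0.283 gf 117.5
[[-0.969  0.249  0.001]
 [ 0.249  0.969 -0.001]
 [-0.001 -0.001 -1.   ]]
tool offset mm [0.3 0.1 0.2] y dir deg 75.60304237700234
```

The force jumped while the height stopped changing, so the collar is on the hub. A little more push, then a look.

Call:
step_arm --plan '[{"offset":[0,0,0.05],"rot":[0,0,0],"gripper":1},{"offset":[0,0,0.05],"rot":[0,0,0],"gripper":1},{"offset":[0,0,0.05],"rot":[0,0,0],"gripper":1}]'

```text
time_s: 12.3
eef_pos: [488.2, -215.8, 157.7]
ee_rot: [0.001, 0.125, 0.992, -0.0]
force: [-6.6, 4.4, 20.4]
grip_width: 0.284
grip_force: 118.2
```

Run:
```python
from pose import *
st()
c=cam("scene"); u,v=proj(c,[487,-215,80]).astype(int); w=32
cv2.imwrite("pics/f.png",cv2.resize(cv2.convertScaleAbs(c["color"][v-w:v+w,u-w:u+w,::-1],alpha=1.6),(512,512),interpolation=cv2.INTER_CUBIC))
q=near(cloud(c),[488,-215],45); print(np.histogram(q[:,2],np.arange(60,122,3)))
```

```text
t 12.3 pos [ 488.2 -215.8  157.7] F [-6.6  4.4 20.4] Tq [0.93 1.24 0.03] gw 0.284 gf 118.2
[[-0.969  0.249  0.001]
 [ 0.249  0.969 -0.001]
 [-0.002 -0.001 -1.   ]]
(array([ 21,  41,  29,  29,  81, 102,  64,  74,  14,  15,  15,  21,  22,
        24,  19,  24,  19,  68,  48,  17]), array([ 60,  63,  66,  69,  72,  75,  78,  81,  84,  87,  90,  93,  96,
        99, 102, 105, 108, 111, 114, 117, 120]))
```

View pics/f.png

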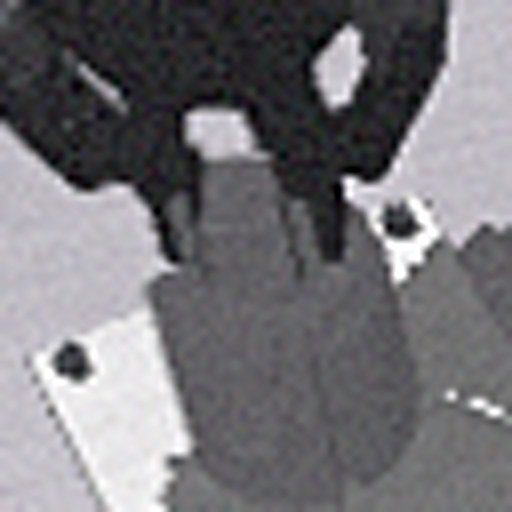

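The picture shows the spindle seated: the shaft is gone, the collar meets the hub at about (260,290), and the head is still between the fingers. The height has stopped at 157.7 mm, as when it hung collar-down in the rack, with a 20 N push. Handing in.

```bash
python3 -c "
from rig import *
print(finish_job())"
```

```text
the job is handed in; nothing more can be done
None
```

The keyed spindle is in the lock hub with its key in the keyway, and I handed the job in at about 12 s with the gripper still holding its collar against the hub at about 20 N; the result of the judging was not shown.

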